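Seat the e-bike battery in its charging dock under the leaf spring

TASK

Seat the e-bike battery pack in its charging dock so that it charges: with the fingertips on its ribbed thumb pad, press it down hard against the sprung contacts and, keeping it pressed, slide it through the gate and under the leaf spring until it is fully home, then let go. Do not grip or lift the pack, and leave everything else on the bench where it is.

Things in the scene. Friction and masses are not known exactly. Their poses are not given: they have to be found in the camera images.
- dock: Charging dock, screwed to the bench: black base 300 x 112 mm, a bay between two low grey guides (79 mm apart, tops 26 mm above the bench), open at the top and the -x end. Origin on the bench below the middle of the pack when that is home; x: the way the pack slides home, z up. Bay floor 12 mm above the bench. Charger box at x = 134 to 180 mm, 58 mm high.
- dock_gate (a point): Lower front edge, mid-width, of the dock's gate: two posts and an aluminium bar across the bay at dock x = 60 to 66 mm, bar from 25 to 36 mm above the bench. The pack's nose passes under the bar; its main body stops against the gate.
- contact (a joint): Sprung contact carriage (four brass contacts, bay floor, dock x = 40 mm), m: 0 = up, 8 mm proud of the floor; 0.008 = pressed flush. It pushes up with 7.5 N when up, 10 N when flush. Until the pack is pressed down its nose stands about 9 mm too high and runs against the gate bar.
- leaf (a joint): Steel leaf spring behind the gate, 30 mm wide, clamped in front of the charger box, free end with an upturned lip, rad: 0 = at rest, grows as lifted. Its knee (dock x = 80 mm) rests 19.5 mm above the bench, 2.5 mm below the top of the seated nose, and bears down with 4 to 6.5 N; about 0.055 with the nose under it, which it then holds on the contacts.
- pack: Grey battery pack, about 0.75 kg, in the bay, 40 to 52 mm short of home at the start, nose to +x, tilted up 3.3 degrees by the contacts. Origin: centre of the underside of its 120 x 76 mm main body; x to the nose, z up. Home: flat on the bay floor, origin at dock x = 0, main body against the gate. Sliding it home under the spring takes about 15 N along the dock.
- pack_pad (a point): Point to press on the ribbed thumb pad: pack x = 15, z = 26 mm. The pad (pack x = -44 to 30 mm, full width 76 mm, open at the sides) lies between two raised ends 10 mm higher; a fingertip can push against the front one, a step at pack x = 30 mm. Lowering the nose fully takes about 15 N here, more farther back.
- pack_nose (a point): Middle of the top of the nose, 6 mm behind its tip (pack x = 90, z = 10 mm). The nose is a flat black tongue 36 mm long, 52 mm wide, 10 mm high in front of the main body, flush with its underside; its last 6 mm slope down to 7 mm.
- hub: Bystander beside the dock: bare aluminium front hub standing on end, 58 mm wide over its flanges, 100 mm high; origin at its foot. Leave it.
- pedal: Bystander beside the dock: a pedal lying flat, 95 x 93 x 24 mm with a 30 mm axle stub; origin under its centre. Leave it.
- lamp_cell: Bystander beside the dock: small black lamp battery lying flat, 72 x 40 x 24 mm; origin under its centre. Leave it.
- grease: Bystander at the left: white jar with a black lid, 68 mm wide, 62 mm high. Leave it.
- wrench: Bystander at the right: steel wrench, 190 mm long, lying. Leave it.
- mallet: Bystander at the left: rubber mallet with a wooden handle, 260 mm long, lying. Leave it.
Mind the look-alikes: they are no part of the job. There is more than one size of the pack; the one meant has the size given above.

How it is judged:
By the outcome, as a careful person would: the job done as asked, in the order asked, and still so for the second after the job is handed in, with the robot touching nothing.
It also fails if it takes over 29 s, if anything falls off the work surface, if the arm or the gripper's body presses on something with over 40 N, if the wrist force passes 120 N, or if a joint passes its speed limit or range.

ROBOT

A 6-joint arm with a two-finger parallel gripper is mounted at the origin on the work surface. World frame = base frame: x ahead of the robot, y to its left, z up, the work surface at z = 0. Lengths are in mm, angles in rad, forces in N, time in s.
With the tool pointing down it reaches from about 325 to 925 mm from the base axis. Payload 3.1 kg.
Tool frame: the origin (TCP) lies at the very end of the fingers, on their centre line; the grasp point (between the pads) lies 19 mm behind it; x points along the fingers, z is the direction in which the jaws open and shut, and the axes are right-handed (so a half turn about x gives the same grasp; the last joint's range is limited). The gripper opens to 85 mm and grips with 20 to 120 N. Pads are 22 mm wide; open, the fingers measure 114 mm over their backs; the gripper's body (76 mm by 85 mm) begins 54 mm behind the grasp point. The pads swing forward as they close: fully open they stand 13 mm farther back than shut.
Start: joints at [1.132, 0.217, 1.613, -0, 1.311, -0.112], TCP at [200.615, 591.94, 231.3] pointing down, gripper open.
Joint ranges: [-2.75, 2.75], [-0.78, 2.1], [0.31, 2.55], [-1.13, 4.27], [0.13, 2.63], [-2.58, 2.58]. Speed limits (rad/s): [2.79, 2.79, 3.14, 3.14, 3.14, 3.14].

INTERFACE

Orientations are given as a unit quaternion [x, y, z, w].
In Python, from station import manip, vision gives the robot as it stands.
- The arm moves only by the shell command python3 -m jog 'ROWS'. ROWS is JSON, a list of rows, each an object with "turn": the turn, a rotation vector about the tool's x, y, z in degrees, a list of three; "translation": the shift along the tool's x, y, z in m, a list of three; "claw": the gripper command: -1 is shut, 1 is fully open, values between are in proportion. In form: [{"turn": [rx, ry, rz], "translation": [dx, dy, dz], "claw": claw}, ...]. A call has 1 to 8 rows; each row is the pose to reach, as a shift and turn from the pose commanded when the call began, along the tool's axes at that moment; what a row does not reach only later rows make up. A row lasts 1/12 s, in which the tool goes at most 41.7 mm and 7.16 degrees, less where a joint would pass 70% of its speed; a pose out of reach is approached as far as the arm can. A call with a gripper value outside its range is refused whole. The fingers move at their own pace and stop on an object; the grip force is fixed at half the most. Time passes only in rows, so rows that repeat a pose let the fingers close. It gives the time, the measured TCP pose, the force and the opening at its end, in the units of the state.
- manip.get_state(): the state, without advancing time (a new reading comes with each control period).
- vision.snapshot(name): name is "side" or "top"; returns a dict with "frame" (420x560x3 uint8, red, green, blue), "intrinsics" (3x3 intrinsics, pixels), "R" (3x3) and "t" (3): a world point X has camera coordinates R X + t. Camera axes: x right, y down, z forward; pixel columns grow to the right and rows downward; lengths in mm; the calibration is good to about 2 mm. A picture is of the moment at which its call begins. There is no depth.
- manip.job_done(): hands the job in, once; it reports no verdict.
The state is a dict: "clock": time; "joint_pos": joint angles; "qd": joint speeds; "effort": joint torques, N m; "tcp_pos": TCP position; "orientation": TCP orientation; "wrist_force": force on the tool from outside, world axes, zero at the start; "wrist_torque": the same for the moment, N m; "opening": finger opening in mm.
Only numpy, scipy, OpenCV 4.12 (cv2) and the standard library are available. Lean on these libraries where they do the work, as an engineer would, in place of code of your own. Each camera call takes 0.05 s, during which the arm holds its last target.

## Working session

There is one attempt and no reset: what is moved stays moved. The work goes in short steps, Python scripts to look and compute and a shell command to move; the robot and the scene stay as the last step left them, time stands still between calls to the robot, and variables do not carry over. Pictures are saved under pics/ and viewed, and the job is handed in when it is done.

```bash
mkdir -p pics; ls
python3 - <<'E'
from station import manip, vision
import cv2
s=manip.get_state()
print(s)
for n in("side","top"):
    d=vision.snapshot(n); cv2.imwrite(f"pics/{n}0.png",d["frame"][:,:,::-1]); print(n,d["intrinsics"],d["R"],d["t"])
    import numpy as np; np.savez(f"{n}0.npz",**d)
E
```

```text
pics
{'clock': 0.0, 'joint_pos': array([ 1.13182767e+00,  2.17773940e-01,  1.61496407e+00,  2.29829835e-06,
        1.31127987e+00, -1.12153874e-01]), 'qd': array([ 0.00155257,  0.00087514,  0.00011285,  0.0020867 ,  0.00143973,
       -0.00069898]), 'effort': array([ 3.09336456e-04, -3.96850812e+01, -3.03849292e+01, -1.96109713e-04,
        9.86521016e-03, -1.24497677e-05]), 'tcp_pos': array([200.24000168, 591.18210882, 229.94036187]), 'orientation': array([-0.41241608,  0.5754284 ,  0.41158052,  0.57393084]), 'wrist_force': array([0.58965315, 0.27739749, 0.15279609]), 'wrist_torque': array([ 0.0233126 , -0.0098789 ,  0.00255722]), 'opening': 85.42369320438745}
side [[500.0608271    0.         282.34603982]
 [  0.         500.0608271  210.65049905]
 [  0.           0.           1.        ]] [[ 0.92934612 -0.36918589  0.00419212]
 [-0.21514501 -0.55073885 -0.8064734 ]
 [ 0.30004736  0.74859101 -0.59125552]] [-522.67136475  159.24021291 1511.04543277]
top [[523.95754562   0.         270.77116296]
 [  0.         523.95754562 211.53335781]
 [  0.           0.           1.        ]] [[ 0.00501457 -0.9999513   0.00850031]
 [-0.99337197 -0.00595737 -0.11478956]
 [ 0.11483461 -0.00786835 -0.99335346]] [ -58.93084003  558.41227278 1397.63021486]
```

View pics/side0.png

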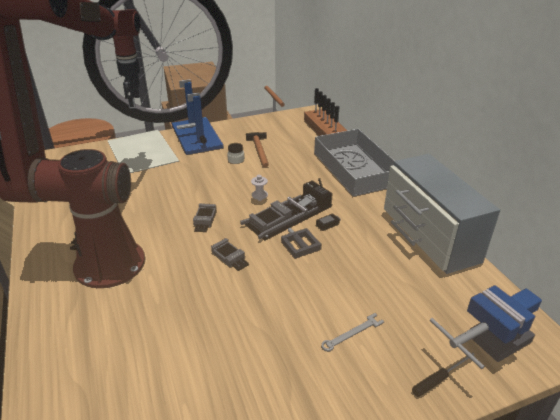

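View pics/top0.png

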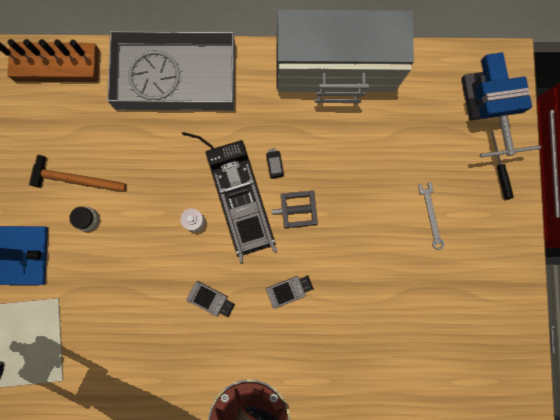

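The top view shows the dock at about (240,195) with its charger box at (228,153). The pack in the bay is at about (245,220). Two loose look-alike packs lie at (208,299) and (290,290), and the lamp cell is at (275,164). I choose the pack in the bay and will check it in a crop.

Run:
```python
import cv2,numpy as np
a=cv2.imread("pics/top0.png")[130:270,175:330]; cv2.imwrite("pics/topc.png",cv2.resize(a,None,fx=4.2,fy=4.2,interpolation=cv2.INTER_CUBIC))
a=cv2.imread("pics/side0.png")[170:260,230:350]; cv2.imwrite("pics/sidec.png",cv2.resize(a,None,fx=6,fy=6,interpolation=cv2.INTER_CUBIC))
```

```text
(no output)
```

View pics/topc.png

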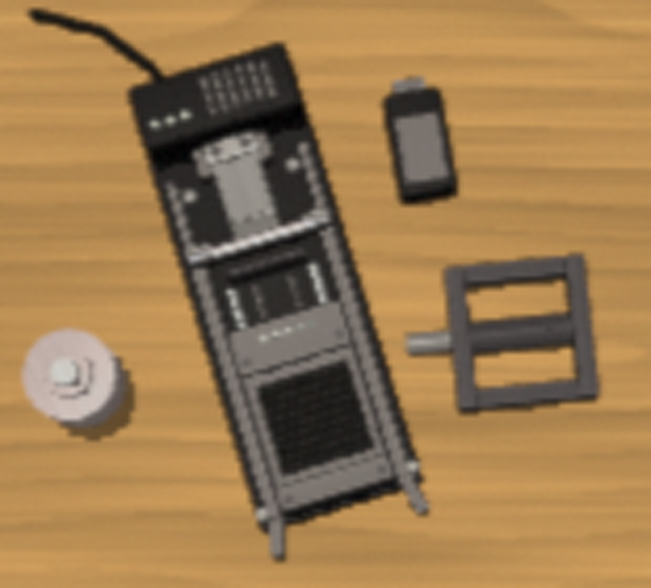

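View pics/sidec.png

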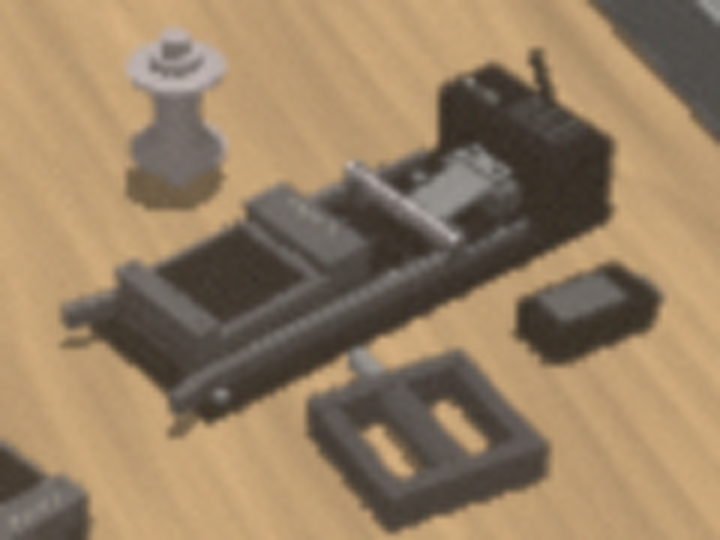

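```bash
cat > h.py <<'E'
import cv2,numpy as np
from scipy.optimize import least_squares
def cam(n):
    d=np.load(f"{n}0.npz"); return d["intrinsics"],d["R"],d["t"]
C={n:cam(n) for n in("top","side")}
def proj(n,X):
    K,R,t=C[n]; X=np.atleast_2d(X); c=X@R.T+t; p=c@K.T; return p[:,:2]/p[:,2:]
def ray(n,uv,z):
    K,R,t=C[n]; o=-R.T@t; v=R.T@np.linalg.solve(K,[*uv,1]); return o+v*(z-o[2])/v[2]
def d2w(P,q):
    P=np.atleast_2d(P).astype(float); c,s=np.cos(q[2]),np.sin(q[2])
    return np.c_[q[0]+c*P[:,0]-s*P[:,1],q[1]+s*P[:,0]+c*P[:,1],P[:,2]]
T=lambda u,v:(175+(u-1.6)/4.2,130+(v-1.6)/4.2)
S=lambda u,v:(230+(u-2.5)/6,170+(v-2.5)/6)
E
cat > fit.py <<'E'
from h import *
obs=[("top",T(207,67),(180,0,58)),("top",T(227,129),(134,0,58)),("top",T(260,237),(63,0,36)),("top",T(338,495),(-120,0,12)),
("side",S(403,203),(63,0,36))]
f=lambda q:np.concatenate([proj(n,d2w(P,q))[0]-uv for n,uv,P in obs])
r=least_squares(f,[600,50,0.3],x_scale=[10,10,.1]); print(r.x,r.fun.reshape(-1,2).round(1))
q=r.x
for u,v,P in [(280,508,-60),(393,475,-60)]: 
    X=ray("top",T(u,v),46); c,s=np.cos(q[2]),np.sin(q[2]); d=X[:2]-q[:2]; print("rear",c*d[0]+s*d[1],-s*d[0]+c*d[1])
np.save("q.npy",q)
def segs(n,img,sc,off,q,dx=-46):
    L=[]
    def box(x0,x1,y,z,col): 
        L.append(([(x0,-y,z),(x1,-y,z),(x1,y,z),(x0,y,z),(x0,-y,z)],col))
    box(-120,180,56,0,(0,255,255));box(-120,134,39.5,26,(0,255,0));box(134,180,56,58,(255,0,255));box(60,66,45,36,(255,255,0))
    # pack, tilt
    t=np.radians(3.3)
    def pk(x,y,z): 
        # rear lower edge on floor
        X=x+60; return (dx-60+X*np.cos(t)-z*np.sin(t),y,12+X*np.sin(t)+z*np.cos(t))
    for x0,x1,y,z in[(-60,-44,38,36),(30,60,38,36),(60,96,26,10)]:
        L.append(([pk(x0,-y,z),pk(x1,-y,z),pk(x1,y,z),pk(x0,y,z),pk(x0,-y,z)],(0,0,255)))
    for P,col in L:
        p=(proj(n,d2w(P,q))-off)*sc
        cv2.polylines(img,[p.round().astype(int)],False,col,1,cv2.LINE_AA)
if __name__=="__main__":
    import sys
    dx=float(sys.argv[1])
    a=cv2.imread("pics/topc.png");segs("top",a,4.2,np.array([175,130]),q,dx);cv2.imwrite("pics/topo.png",a)
    a=cv2.imread("pics/sidec.png");segs("side",a,6,np.array([230,170]),q,dx);cv2.imwrite("pics/sideo.png",a)
E
python3 fit.py -46
```

```text
[5.68789173e+02 1.96849433e+01 3.03582312e-01] [[-0.3 -1.8]
 [-0.2 -0.7]
 [-0.1 -0.3]
 [ 1.   2.6]
 [-0.4 -0.5]]
rear -111.10481694621616 37.97694433064835
rear -112.15674367580486 -37.096010070096554
```

View pics/topo.png

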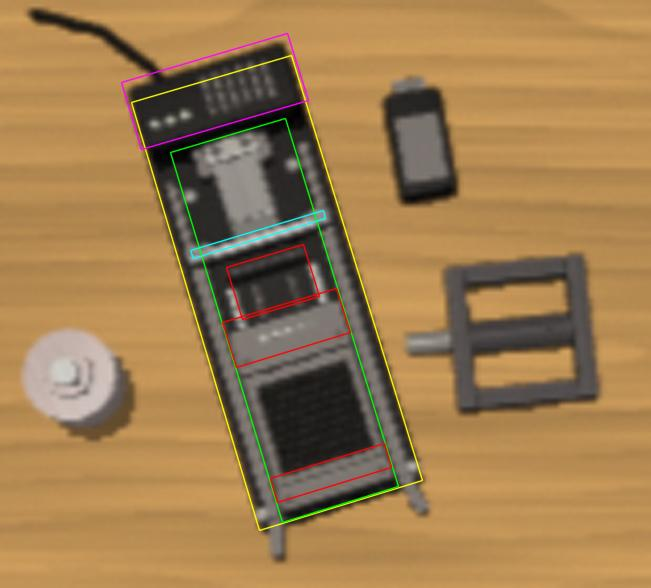

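View pics/sideo.png

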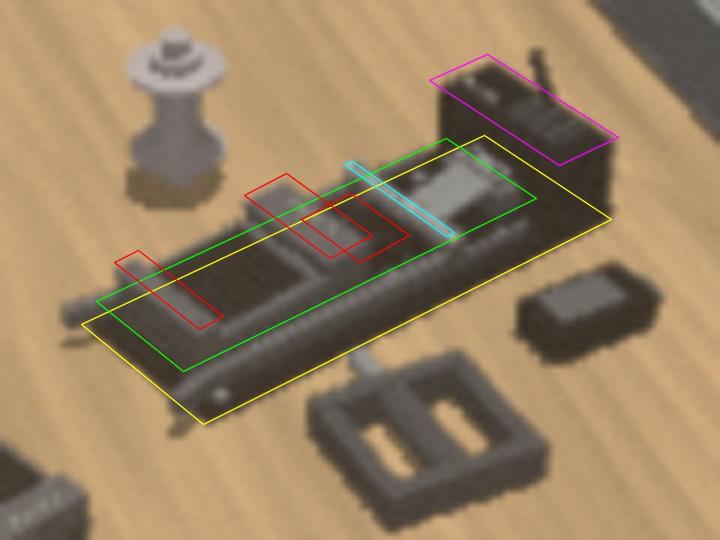

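```bash
sed -i 's/^obs=.*/obs=[("top",T(206,68),(180,0,58)),("top",T(228,131),(134,0,58)),("top",T(260,237),(62,0,34)),("side",S(404,203),(63,0,36)),("side",S(206,420),(-120,-56,0)),("side",S(608,214),(180,-56,0)),("side",S(487,63),(180,56,58)),/; s/^("side",S(403,203),(63,0,36))\]/]/' fit.py
python3 fit.py -47
python3 - <<'E'
import numpy as np
from scipy.spatial.transform import Rotation as Ro
print(Ro.from_quat([-0.41241608,  0.5754284 ,  0.41158052,  0.57393084]).as_matrix().round(4))
E
```

```text
[5.67098362e+02 1.89018716e+01 3.10060096e-01] [[-0.2 -1.3]
 [-0.5 -0.5]
 [ 0.2  0.8]
 [-1.  -0.3]
 [-0.3  1.5]
 [ 0.5  1.2]
 [-0.1 -1. ]]
rear -109.00736866966369 38.925693455371885
rear -110.54557630341372 -36.13887175069735
[[-1.000e-03 -9.471e-01  3.210e-01]
 [-2.200e-03  3.210e-01  9.471e-01]
 [-1.000e+00  3.000e-04 -2.400e-03]]
```

View pics/topo.png

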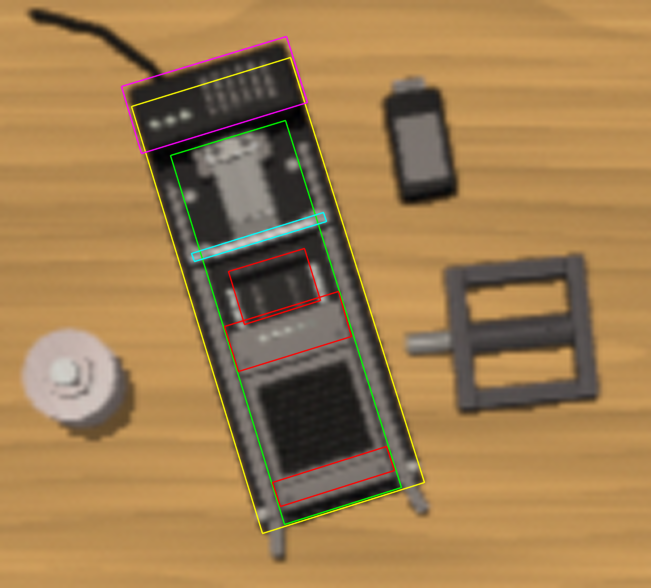

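View pics/sideo.png

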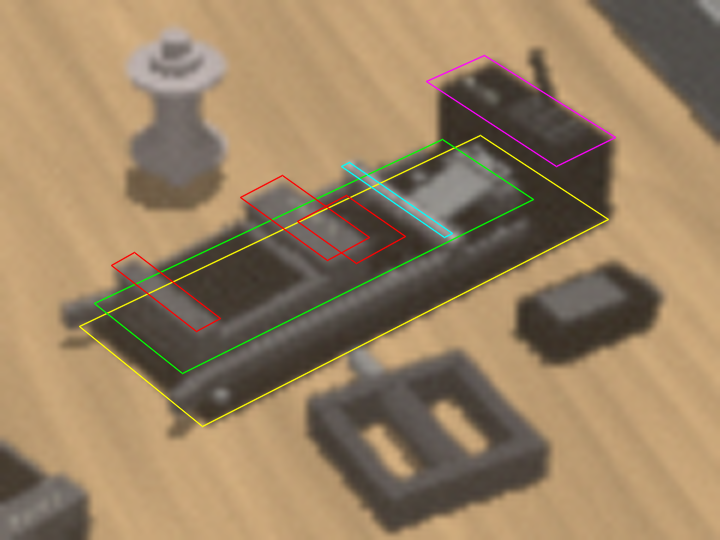

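```bash
cat > st.py <<'E'
from station import manip
import numpy as np
from scipy.spatial.transform import Rotation as Ro
import sys
s=manip.get_state(); q=np.array([565.5,18.3,.308]); M=Ro.from_quat(s["orientation"]).as_matrix()
c,n=np.cos(q[2]),np.sin(q[2]); D=np.array([[c,n,0],[-n,c,0],[0,0,1]])
p=s["tcp_pos"]; print("t",round(s["clock"],2),"tcp",p.round(1),"dock",(D@(p-[q[0],q[1],0])).round(1),"F dock",(D@s["wrist_force"]).round(1),"op",round(s["opening"],1))
print("axes in dock (cols tool x,y,z)\n",(D@M).round(3))
print("rotvec to goal (tool deg)",np.degrees(Ro.from_matrix(M.T@D.T@np.array([[0,-1,0],[0,0,1],[-1,0,0]]).astype(float)).as_rotvec()).round(2), np.degrees(Ro.from_matrix(M.T@D.T@np.array([[0,-1,0],[0,0,1.],[-1,0,0]])).as_rotvec()).round(2)) if 0 else None
G=np.array([[0,-1,0],[0,0,1],[-1,0,0]],float); print("turn",np.degrees(Ro.from_matrix(M.T@D.T@G).as_rotvec()).round(2),"q",s["joint_pos"].round(2))
if len(sys.argv)>3:
    g=D.T@np.array([float(a) for a in sys.argv[1:4]])+[q[0],q[1],0]; print("shift tool mm",(M.T@(g-p)).round(1))
E
python3 st.py -38 0 100
python3 -m jog '[{"turn":[-36,0,0],"translation":[0,-0.5,-0.448],"claw":-1},{"turn":[-36,0,0],"translation":[0,-0.5,-0.448],"claw":-1},{"turn":[-36,0,0],"translation":[0,-0.5,-0.448],"claw":-1},{"turn":[-36,0,0],"translation":[0,-0.5,-0.448],"claw":-1},{"turn":[-36,0,0],"translation":[0,-0.5,-0.448],"claw":-1},{"turn":[-36,0,0],"translation":[0,-0.5,-0.448],"claw":-1},{"turn":[-36,0,0],"translation":[0,-0.5,-0.448],"claw":-1},{"turn":[-36,0,0],"translation":[0,-0.5,-0.448],"claw":-1}]'
python3 st.py -38 0 100
```

```text
t 0.1 tcp [200.3 591.2 230.1] dock [-174.3  656.7  230.1] F dock [-0.3 -0.1 -0.7] op 85.1
axes in dock (cols tool x,y,z)
 [[-0.001 -0.805  0.593]
 [-0.002  0.593  0.805]
 [-1.     0.    -0.002]]
turn [-36.37  -0.12  -0.05] q [ 1.13  0.22  1.61 -0.    1.31 -0.11]
shift tool mm [ 131.  -499.2 -447.6]
clock: 0.77
tcp_pos: [360.2, 307.6, 230.9]
orientation: [-0.57, 0.419, 0.57, 0.419]
wrist_force: [1.2, 0.3, 0.5]
opening: 0.3
t 0.77 tcp [360.2 307.6 230.9] dock [-107.9  338.   230.9] F dock [ 1.2 -0.1  0.5] op 0.3
axes in dock (cols tool x,y,z)
 [[-0.    -1.     0.006]
 [-0.     0.006  1.   ]
 [-1.     0.    -0.   ]]
turn [-0.33 -0.01 -0.03] q [ 0.56 -0.11  1.96 -0.    1.3  -1.31]
shift tool mm [ 131.   -71.9 -337.5]
```

```bash
python3 -m jog '[{"turn":[0,0,0],"translation":[0.02,-0.072,-0.337],"claw":-1},{"turn":[0,0,0],"translation":[0.03,-0.072,-0.337],"claw":-1},{"turn":[0,0,0],"translation":[0.04,-0.072,-0.337],"claw":-1},{"turn":[0,0,0],"translation":[0.05,-0.072,-0.337],"claw":-1},{"turn":[0,0,0],"translation":[0.06,-0.072,-0.337],"claw":-1},{"turn":[0,0,0],"translation":[0.07,-0.072,-0.337],"claw":-1},{"turn":[0,0,0],"translation":[0.08,-0.072,-0.337],"claw":-1},{"turn":[0,0,0],"translation":[0.08,-0.072,-0.337],"claw":-1}]'
python3 st.py -38 0 70
```

```text
clock: 1.43
tcp_pos: [519.0, 25.8, 159.5]
orientation: [0.569, -0.419, -0.569, -0.42]
wrist_force: [1.1, 0.8, 0.2]
opening: 0.2
t 1.43 tcp [519.   25.8 159.5] dock [-42.   21.2 159.5] F dock [1.3 0.4 0.2] op 0.2
axes in dock (cols tool x,y,z)
 [[ 0.001 -1.     0.007]
 [-0.     0.007  1.   ]
 [-1.    -0.001 -0.   ]]
turn [-0.4  -0.01  0.04] q [-0.09  0.07  1.92  0.    1.15 -1.96]
shift tool mm [ 89.5  -4.1 -21.2]
```

```bash
python3 -m jog '[{"turn":[0,0,0],"translation":[0.03,-0.004,-0.021],"claw":-1},{"turn":[0,0,0],"translation":[0.06,-0.004,-0.021],"claw":-1},{"turn":[0,0,0],"translation":[0.08,-0.004,-0.021],"claw":-1},{"turn":[0,0,0],"translation":[0.08,-0.004,-0.021],"claw":-1},{"turn":[0,0,0],"translation":[0.08,-0.004,-0.021],"claw":-1}]'
cat > pic.py <<'E'
import sys,cv2
from station import vision
tag=sys.argv[1]
for n,(y0,y1,x0,x1),f in(("top",(130,270,175,330),4.2),("side",(170,260,230,350),6)):
    a=vision.snapshot(n)["frame"][:,:,::-1]
    cv2.imwrite(f"pics/{n}{tag}.png",cv2.resize(a[y0:y1,x0:x1],None,fx=f,fy=f,interpolation=cv2.INTER_CUBIC))
E
python3 pic.py 1
python3 st.py -38 0 60
```

```text
clock: 1.85
tcp_pos: [526.7, 9.0, 78.4]
orientation: [-0.568, 0.42, 0.571, 0.419]
wrist_force: [0.3, 0.0, 0.2]
opening: 0.3
t 1.95 tcp [529.6   9.1  81.4] dock [-37.    2.1  81.4] F dock [-0.7 -0.3  0.9] op -0.0
axes in dock (cols tool x,y,z)
 [[ 0.002 -1.     0.006]
 [-0.001  0.006  1.   ]
 [-1.    -0.002 -0.001]]
turn [-0.34 -0.05  0.12] q [-0.12  0.2   1.95 -0.    1.   -1.99]
shift tool mm [21.4  1.  -2.1]
```

View pics/side1.png

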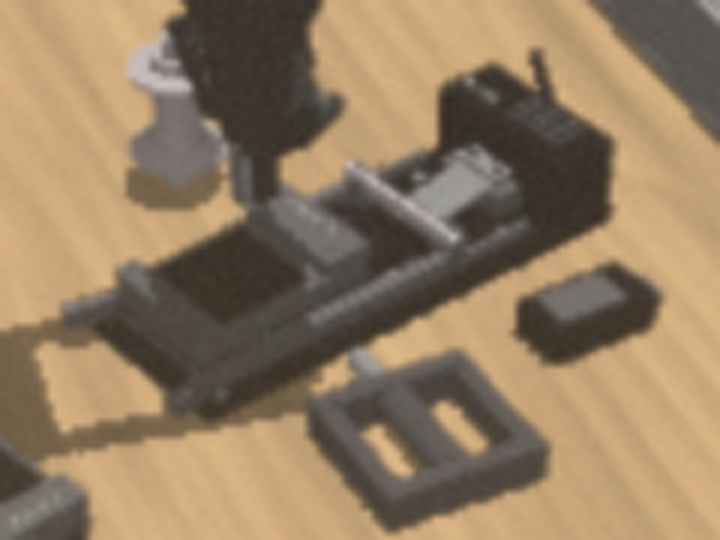

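View pics/top1.png

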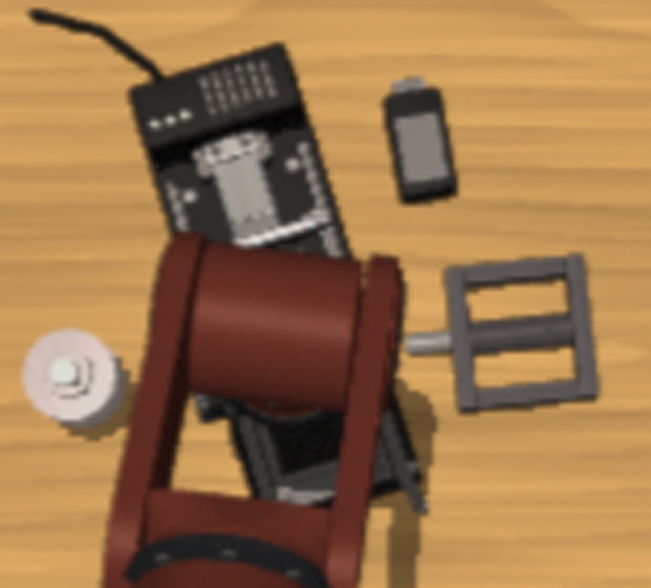

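```bash
python3 - <<'E'
from h import *
for P in [(529.6,9.1,81.4),(529.6,9.1,42)]:
    p=proj("side",P)[0]; print((p-[230,170])*6)
E
cat > ck.py <<'E'
E
python3 -c "
import cv2
a=cv2.imread('pics/side1.png')[130:330,120:400];cv2.imwrite('pics/z.png',cv2.resize(a,None,fx=2.8,fy=2.8))"
```

```text
[252.3458295  197.18472366]
[252.91635613 255.55588857]
```

View pics/z.png

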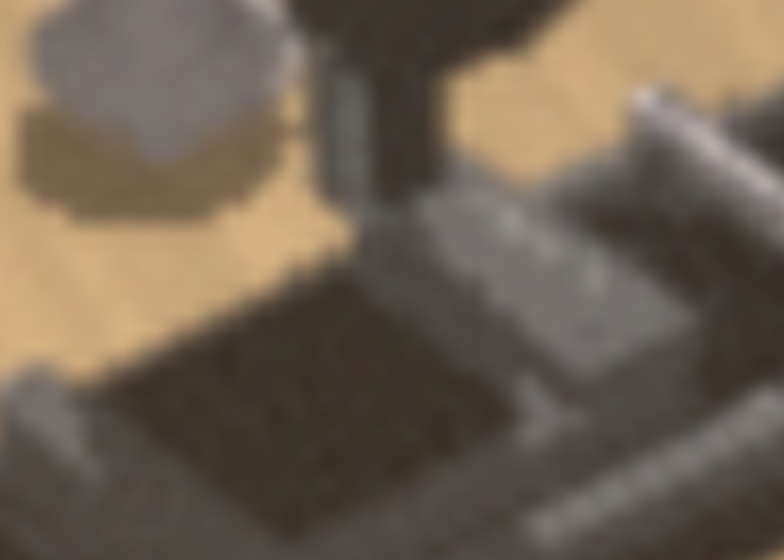

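```bash
python3 -m jog '[{"turn":[0,0,0],"translation":[0.018,-0.002,-0.002],"claw":-1},{"turn":[0,0,0],"translation":[0.034,-0.002,-0.002],"claw":-1},{"turn":[0,0,0],"translation":[0.036,-0.002,-0.002],"claw":-1},{"turn":[0,0,0],"translation":[0.036,-0.002,-0.002],"claw":-1}]'
python3 st.py -38 0 40
python3 -m jog '[{"turn":[0,0,0],"translation":[0.002,0,0],"claw":-1},{"turn":[0,0,0],"translation":[0.004,0,0],"claw":-1}]'
python3 st.py -38 0 40
```

```text
clock: 2.28
tcp_pos: [531.2, 8.0, 44.8]
orientation: [0.57, -0.419, -0.569, -0.419]
wrist_force: [-0.4, -1.1, -0.2]
opening: 0.2
t 2.28 tcp [531.2   8.   44.8] dock [-35.8   0.6  44.8] F dock [-0.7 -0.9 -0.2] op 0.2
axes in dock (cols tool x,y,z)
 [[ 0.    -1.     0.006]
 [-0.     0.006  1.   ]
 [-1.    -0.    -0.   ]]
turn [-0.33 -0.01  0.02] q [-0.12  0.26  1.95 -0.    0.93 -1.99]
shift tool mm [ 4.8  2.2 -0.6]
clock: 2.45
tcp_pos: [532.8, 7.7, 42.0]
orientation: [0.571, -0.418, -0.568, -0.42]
wrist_force: [-0.3, 0.3, 9.1]
opening: -0.1
t 2.45 tcp [532.8   7.7  42. ] dock [-34.4  -0.2  42. ] F dock [-0.2  0.4  9.1] op -0.1
axes in dock (cols tool x,y,z)
 [[ 0.004 -1.     0.006]
 [-0.002  0.006  1.   ]
 [-1.    -0.004 -0.002]]
turn [-0.35 -0.09  0.21] q [-0.12  0.27  1.95  0.    0.92 -1.99]
shift tool mm [1.9 3.6 0.2]
```

```bash
python3 -m jog '[{"turn":[0,0,0],"translation":[0.0015,0,0],"claw":-1},{"turn":[0,0,0],"translation":[0.003,0,0],"claw":-1},{"turn":[0,0,0],"translation":[0.003,0,0],"claw":-1}]'
python3 st.py | head -1
python3 -m jog '[{"turn":[0,0,0],"translation":[0.001,0,0],"claw":-1},{"turn":[0,0,0],"translation":[0.002,0,0],"claw":-1},{"turn":[0,0,0],"translation":[0.002,0,0],"claw":-1}]'
python3 st.py|head -1
```

```text
clock: 2.7
tcp_pos: [533.5, 7.8, 40.1]
orientation: [0.571, -0.418, -0.568, -0.42]
wrist_force: [-3.1, 0.7, 10.5]
opening: -0.1
t 2.7 tcp [533.5   7.8  40.1] dock [-33.7  -0.3  40.1] F dock [-2.7  1.6 10.5] op -0.1
clock: 2.95
tcp_pos: [534.0, 8.0, 38.8]
orientation: [0.571, -0.418, -0.568, -0.421]
wrist_force: [-2.4, 1.9, 12.4]
opening: 0.2
t 2.95 tcp [534.    8.   38.8] dock [-33.2  -0.3  38.8] F dock [-1.7  2.5 12.4] op 0.2
```

```bash
python3 -m jog '[{"turn":[0,0,0],"translation":[0.001,0,0],"claw":-1},{"turn":[0,0,0],"translation":[0.002,0,0],"claw":-1},{"turn":[0,0,0],"translation":[0.002,0,0],"claw":-1}]'
python3 st.py | head -1
python3 -m jog '[{"turn":[0,0,0],"translation":[0.001,0,0],"claw":-1},{"turn":[0,0,0],"translation":[0.002,0,0],"claw":-1},{"turn":[0,0,0],"translation":[0.002,0,0],"claw":-1}]'
python3 st.py
```

```text
clock: 3.2
tcp_pos: [534.6, 7.9, 38.0]
orientation: [0.571, -0.418, -0.568, -0.421]
wrist_force: [-4.9, 2.1, 17.2]
opening: -0.4
t 3.2 tcp [534.6   7.9  38. ] dock [-32.6  -0.5  38. ] F dock [-4.1  3.5 17.2] op -0.4
clock: 3.45
tcp_pos: [536.1, 7.5, 38.0]
orientation: [0.572, -0.418, -0.567, -0.421]
wrist_force: [-6.3, 2.1, 25.2]
opening: -0.2
t 3.45 tcp [536.1   7.5  38. ] dock [-31.3  -1.3  38. ] F dock [-5.4  3.9 25.2] op -0.2
axes in dock (cols tool x,y,z)
 [[ 0.008 -1.     0.006]
 [-0.003  0.006  1.   ]
 [-1.    -0.008 -0.003]]
turn [-0.35 -0.17  0.44] q [-0.12  0.28  1.95  0.    0.91 -1.99]
```

```bash
python3 -m jog '[{"turn":[0,0,0],"translation":[0.001,-0.002,0],"claw":-1},{"turn":[0,0,0],"translation":[0.001,-0.004,0.0005],"claw":-1},{"turn":[0,0,0],"translation":[0.001,-0.007,0.001],"claw":-1},{"turn":[0,0,0],"translation":[0.001,-0.010,0.001],"claw":-1}]'
python3 st.py | head -1
python3 -m jog '[{"turn":[0,0,0],"translation":[0.000,-0.002,0],"claw":-1},{"turn":[0,0,0],"translation":[0.000,-0.004,0],"claw":-1},{"turn":[0,0,0],"translation":[0.000,-0.006,0],"claw":-1}]'
python3 st.py;python3 pic.py 2
```

```text
clock: 3.78
tcp_pos: [546.0, 10.3, 37.9]
orientation: [0.573, -0.418, -0.566, -0.42]
wrist_force: [-6.1, -2.0, 29.2]
opening: -0.1
t 3.78 tcp [546.   10.3  37.9] dock [-21.   -1.7  37.9] F dock [-6.4 -0.  29.2] op -0.1
clock: 4.03
tcp_pos: [551.7, 12.1, 37.9]
orientation: [0.573, -0.418, -0.566, -0.42]
wrist_force: [-6.7, -1.7, 29.3]
opening: -0.2
t 4.03 tcp [551.7  12.1  37.9] dock [-15.1  -1.7  37.9] F dock [-6.9  0.4 29.3] op -0.2
axes in dock (cols tool x,y,z)
 [[ 0.008 -1.     0.006]
 [-0.005  0.006  1.   ]
 [-1.    -0.008 -0.005]]
turn [-0.32 -0.3   0.46] q [-0.1   0.31  1.91 -0.    0.91 -1.98]
```

View pics/side2.png

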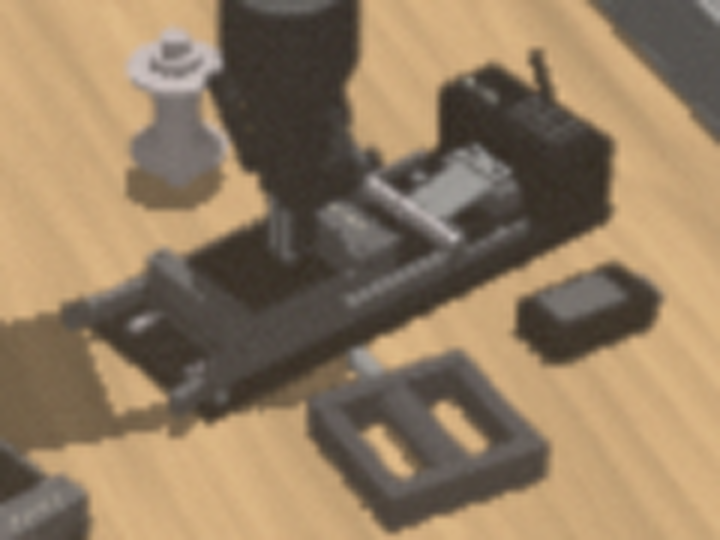

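The side crop shows the pack flat, with its rear end moved up the bay to about (165,260). The fingertips are on the pad near (290,255) and the nose is entering under the bar. I'll keep pushing.

```bash
python3 -m jog '[{"turn":[0,0,0],"translation":[0.000,-0.002,0],"claw":-1},{"turn":[0,0,0],"translation":[0.000,-0.004,0],"claw":-1},{"turn":[0,0,0],"translation":[0.000,-0.006,0],"claw":-1},{"turn":[0,0,0],"translation":[0.000,-0.008,0],"claw":-1}]'
python3 st.py | head -1
python3 -m jog '[{"turn":[0,0,0],"translation":[0.000,-0.002,0],"claw":-1},{"turn":[0,0,0],"translation":[0.000,-0.004,0],"claw":-1},{"turn":[0,0,0],"translation":[0.000,-0.006,0],"claw":-1},{"turn":[0,0,0],"translation":[0.000,-0.008,0],"claw":-1}]'
python3 st.py;python3 pic.py 3
```

```text
clock: 4.47
tcp_pos: [559.2, 14.5, 38.0]
orientation: [0.573, -0.418, -0.566, -0.42]
wrist_force: [-6.7, -2.3, 28.2]
opening: -0.1
t 4.47 tcp [559.2  14.5  38. ] dock [-7.1 -1.7 38. ] F dock [-7.1 -0.2 28.2] op -0.1
clock: 4.8
tcp_pos: [566.8, 17.0, 38.0]
orientation: [0.573, -0.418, -0.566, -0.42]
wrist_force: [-7.1, -2.6, 27.5]
opening: -0.2
t 4.8 tcp [566.8  17.   38. ] dock [ 0.9 -1.6 38. ] F dock [-7.6 -0.3 27.5] op -0.2
axes in dock (cols tool x,y,z)
 [[ 0.008 -1.     0.006]
 [-0.005  0.006  1.   ]
 [-1.    -0.008 -0.005]]
turn [-0.32 -0.29  0.46] q [-0.09  0.33  1.88 -0.    0.92 -1.97]
```

View pics/side3.png

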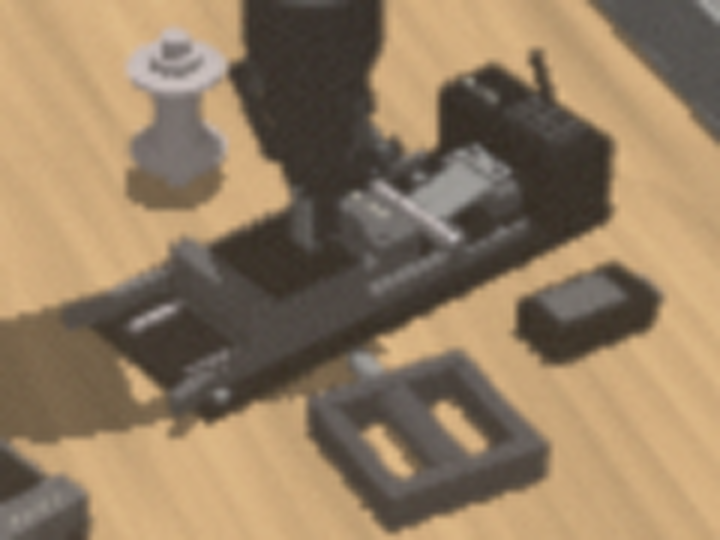

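The nose is under the bar, and the front block's edge at about (400,230) is still roughly 13 mm short of the gate. The leaf comes next.

```bash
python3 -m jog '[{"turn":[0,0,0],"translation":[0.0005,-0.002,0],"claw":-1},{"turn":[0,0,0],"translation":[0.0005,-0.004,0],"claw":-1},{"turn":[0,0,0],"translation":[0.0005,-0.006,0],"claw":-1},{"turn":[0,0,0],"translation":[0.0005,-0.008,0],"claw":-1}]'
python3 st.py | head -1
python3 -m jog '[{"turn":[0,0,0],"translation":[0.000,-0.002,0],"claw":-1},{"turn":[0,0,0],"translation":[0.000,-0.004,0],"claw":-1},{"turn":[0,0,0],"translation":[0.000,-0.006,0],"claw":-1}]'
python3 st.py;python3 pic.py 4
```

```text
clock: 5.23
tcp_pos: [572.0, 18.6, 37.9]
orientation: [0.571, -0.419, -0.568, -0.418]
wrist_force: [-15.3, -4.8, 37.1]
opening: 0.0
t 5.23 tcp [572.   18.6  37.9] dock [ 6.3 -1.6 37.9] F dock [-16.1   0.1  37.1] op 0.0
clock: 5.48
tcp_pos: [578.6, 20.6, 37.9]
orientation: [0.572, -0.419, -0.567, -0.419]
wrist_force: [-10.3, -2.7, 31.1]
opening: -0.0
t 5.48 tcp [578.6  20.6  37.9] dock [13.1 -1.8 37.9] F dock [-10.6   0.6  31.1] op -0.0
axes in dock (cols tool x,y,z)
 [[ 0.004 -1.     0.005]
 [-0.005  0.005  1.   ]
 [-1.    -0.004 -0.005]]
turn [-0.31 -0.27  0.23] q [-0.08  0.36  1.84 -0.    0.94 -1.96]
```

View pics/side4.png

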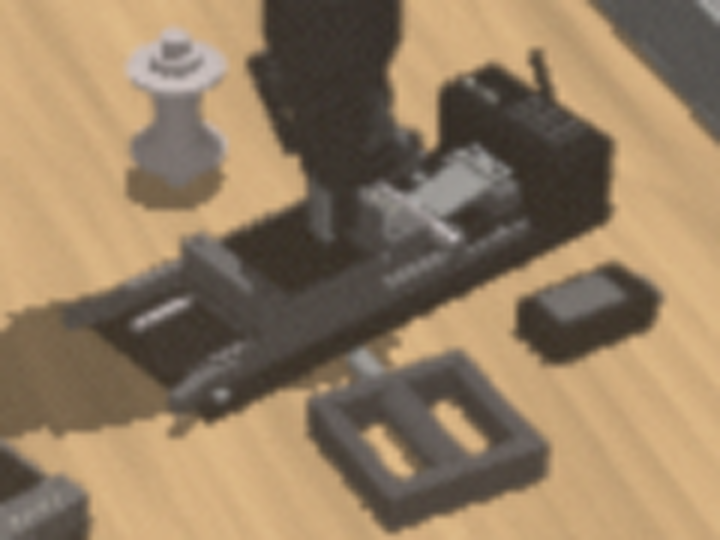

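The pack has moved on again, with its rear end now near (190,245). The push force peaked at 16 N as the nose met the leaf. I'll push until it stops hard.

```bash
python3 -m jog '[{"turn":[0,0,0],"translation":[0.000,-0.002,0],"claw":-1},{"turn":[0,0,0],"translation":[0.000,-0.004,0],"claw":-1},{"turn":[0,0,0],"translation":[0.000,-0.005,0],"claw":-1}]'
python3 st.py | head -1
python3 -m jog '[{"turn":[0,0,0],"translation":[0.000,-0.002,0],"claw":-1},{"turn":[0,0,0],"translation":[0.000,-0.004,0],"claw":-1},{"turn":[0,0,0],"translation":[0.000,-0.005,0],"claw":-1}]'
python3 st.py;python3 pic.py 5
```

```text
clock: 5.83
tcp_pos: [583.8, 22.3, 37.9]
orientation: [0.572, -0.418, -0.567, -0.419]
wrist_force: [-10.4, -2.8, 31.3]
opening: 0.4
t 5.83 tcp [583.8  22.3  37.9] dock [18.6 -1.7 37.9] F dock [-10.7   0.4  31.3] op 0.4
clock: 6.08
tcp_pos: [588.0, 23.6, 37.9]
orientation: [0.572, -0.419, -0.568, -0.419]
wrist_force: [-13.6, -4.5, 34.1]
opening: 0.0
t 6.08 tcp [588.   23.6  37.9] dock [23.1 -1.8 37.9] F dock [-14.3  -0.2  34.1] op 0.0
axes in dock (cols tool x,y,z)
 [[ 0.003 -1.     0.005]
 [-0.005  0.005  1.   ]
 [-1.    -0.003 -0.005]]
turn [-0.29 -0.27  0.2 ] q [-0.08  0.37  1.82 -0.    0.94 -1.95]
```

View pics/side5.png

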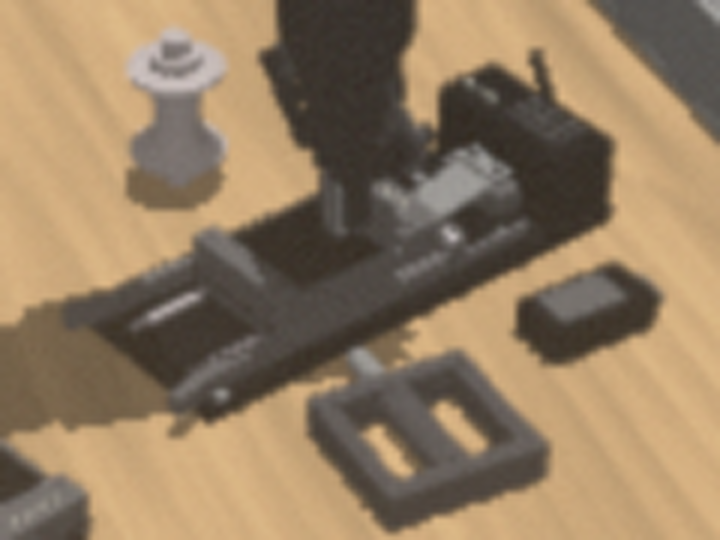

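View pics/top5.png

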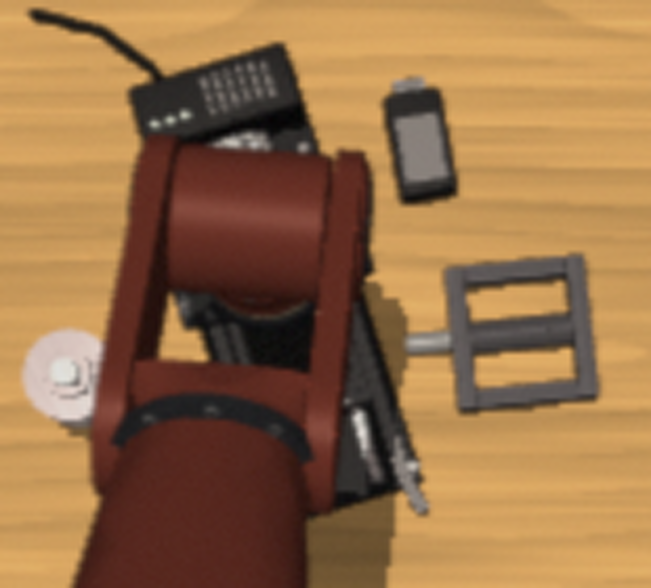

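The side crop shows the front block against or very near the bar at about (400,200), which the body hides partly, and the push force is rising.

```bash
python3 -m jog '[{"turn":[0,0,0],"translation":[0.000,-0.0015,0],"claw":-1},{"turn":[0,0,0],"translation":[0.000,-0.003,0],"claw":-1},{"turn":[0,0,0],"translation":[0.000,-0.003,0],"claw":-1}]'
python3 st.py | head -1
python3 -m jog '[{"turn":[0,0,0],"translation":[0.000,-0.0015,0],"claw":-1},{"turn":[0,0,0],"translation":[0.000,-0.003,0],"claw":-1},{"turn":[0,0,0],"translation":[0.000,-0.003,0],"claw":-1}]'
python3 st.py|head -1
```

```text
clock: 6.43
tcp_pos: [588.1, 23.6, 37.9]
orientation: [0.57, -0.421, -0.57, -0.417]
wrist_force: [-19.3, -6.3, 39.1]
opening: 0.2
t 6.43 tcp [588.1  23.6  37.9] dock [23.1 -1.8 37.9] F dock [-20.3  -0.2  39.1] op 0.2
clock: 6.68
tcp_pos: [588.0, 23.7, 37.9]
orientation: [-0.569, 0.422, 0.571, 0.415]
wrist_force: [-25.0, -9.5, 45.1]
opening: 0.2
t 6.68 tcp [588.   23.7  37.9] dock [23.1 -1.7 37.9] F dock [-26.7  -1.5  45.1] op 0.2
```

```bash
python3 -m jog '[{"turn":[0,0,0],"translation":[-0.002,-0.0015,0],"claw":-1},{"turn":[0,0,0],"translation":[-0.004,-0.003,0],"claw":-1},{"turn":[0,0,0],"translation":[-0.004,-0.004,0],"claw":-1}]'
python3 st.py | head -1
python3 -m jog '[{"turn":[0,0,0],"translation":[-0.001,-0.0015,0],"claw":-1},{"turn":[0,0,0],"translation":[-0.001,-0.003,0],"claw":-1},{"turn":[0,0,0],"translation":[-0.001,-0.003,0],"claw":-1}]'
python3 st.py|head -1; python3 pic.py 6
```

```text
clock: 6.93
tcp_pos: [588.0, 23.8, 37.9]
orientation: [-0.567, 0.424, 0.573, 0.412]
wrist_force: [-25.3, -14.2, 34.2]
opening: -0.1
t 6.93 tcp [588.   23.8  37.9] dock [23.1 -1.6 37.9] F dock [-28.4  -5.9  34.2] op -0.1
clock: 7.18
tcp_pos: [588.0, 23.8, 38.0]
orientation: [-0.566, 0.426, 0.575, 0.41]
wrist_force: [-28.9, -14.8, 34.3]
opening: -0.1
t 7.18 tcp [588.   23.8  38. ] dock [23.1 -1.6 38. ] F dock [-32.   -5.3  34.3] op -0.1
```

```bash
python3 -c "
import cv2
a=cv2.imread('pics/side6.png')[110:330,150:540];cv2.imwrite('pics/z6.png',cv2.resize(a,None,fx=2,fy=2))"
```

```text
(no output)
```

View pics/z6.png

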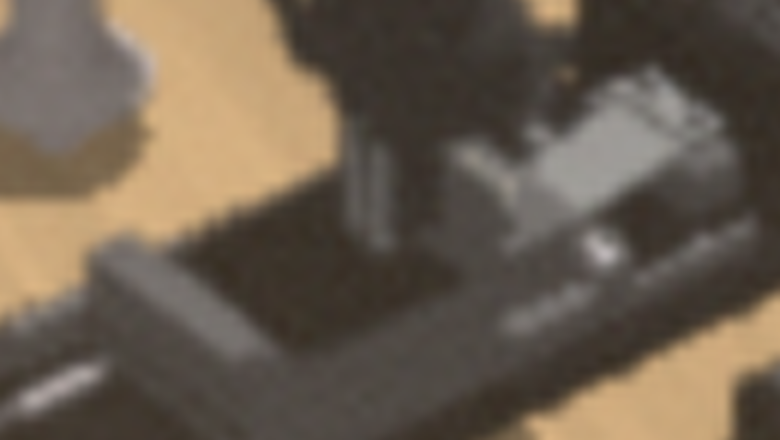

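The pack stays put against a 32 N push, so it is at the gate stop. I'll take off the push while still pressing, then lift.

```bash
python3 -m jog '[{"turn":[0,0,0],"translation":[0,0.004,0],"claw":-1},{"turn":[0,0,0],"translation":[0,0.008,0],"claw":-1},{"turn":[0,0,0],"translation":[0,0.008,0],"claw":-1}]'
python3 st.py 23 0 38
```

```text
clock: 7.53
tcp_pos: [588.0, 23.7, 38.0]
orientation: [0.57, -0.421, -0.569, -0.417]
wrist_force: [-10.5, -8.0, 16.9]
opening: 0.1
t 7.53 tcp [588.   23.7  38. ] dock [23.  -1.7 38. ] F dock [-12.4  -4.5  16.9] op 0.1
axes in dock (cols tool x,y,z)
 [[-0.004 -1.     0.005]
 [-0.004  0.005  1.   ]
 [-1.     0.004 -0.004]]
turn [-0.3  -0.23 -0.25] q [-0.08  0.38  1.81 -0.01  0.95 -1.95]
shift tool mm [-0.   0.   1.7]
```

```bash
python3 -m jog '[{"turn":[0,0,0],"translation":[0,0.0025,0],"claw":-1},{"turn":[0,0,0],"translation":[0,0.0035,0],"claw":-1},{"turn":[0,0,0],"translation":[0,0.0035,0],"claw":-1}]'
python3 st.py 23 0 38
python3 -m jog '[{"turn":[0,0,0],"translation":[-0.004,0.0015,0],"claw":-1},{"turn":[0,0,0],"translation":[-0.010,0.0015,0],"claw":-1},{"turn":[0,0,0],"translation":[-0.030,0.0015,0],"claw":-1},{"turn":[0,0,0],"translation":[-0.070,0.0015,0],"claw":-1},{"turn":[0,0,0],"translation":[-0.11,0.0015,0],"claw":-1},{"turn":[0,0,0],"translation":[-0.12,0.0015,0],"claw":-1}]'
python3 st.py 23 0 38
```

```text
clock: 7.78
tcp_pos: [587.9, 23.7, 38.1]
orientation: [0.572, -0.419, -0.568, -0.419]
wrist_force: [-2.9, -5.4, 9.2]
opening: -0.1
t 7.78 tcp [587.9  23.7  38.1] dock [23.  -1.6 38.1] F dock [-4.4 -4.3  9.2] op -0.1
axes in dock (cols tool x,y,z)
 [[ 0.003 -1.     0.006]
 [-0.005  0.006  1.   ]
 [-1.    -0.003 -0.005]]
turn [-0.33 -0.27  0.19] q [-0.08  0.37  1.82 -0.    0.94 -1.95]
shift tool mm [0.1 0.  1.6]
clock: 8.28
tcp_pos: [588.8, 25.3, 162.4]
orientation: [0.573, -0.417, -0.566, -0.422]
wrist_force: [2.3, 0.4, 1.8]
opening: 0.3
t 8.28 tcp [588.8  25.3 162.4] dock [ 24.3  -0.3 162.4] F dock [ 2.3 -0.3  1.8] op 0.3
axes in dock (cols tool x,y,z)
 [[ 0.012 -1.     0.006]
 [-0.004  0.006  1.   ]
 [-1.    -0.012 -0.004]]
turn [-0.35 -0.24  0.67] q [-0.08  0.2   1.77  0.    1.16 -1.95]
shift tool mm [124.4   2.8   0.9]
```

```bash
python3 -m jog '[{"turn":[0,0,0],"translation":[-0.06,0.0,0.03],"claw":-1},{"turn":[0,0,0],"translation":[-0.08,0.02,0.07],"claw":-1},{"turn":[0,0,0],"translation":[-0.08,0.05,0.11],"claw":-1},{"turn":[0,0,0],"translation":[-0.08,0.08,0.15],"claw":-1},{"turn":[0,0,0],"translation":[-0.08,0.1,0.19],"claw":-1},{"turn":[0,0,0],"translation":[-0.08,0.1,0.23],"claw":-1},{"turn":[0,0,0],"translation":[-0.08,0.1,0.27],"claw":-1},{"turn":[0,0,0],"translation":[-0.08,0.1,0.30],"claw":-1}]'
python3 pic.py 7
python3 st.py|head -1
```

```text
clock: 8.95
tcp_pos: [406.4, 261.3, 235.0]
orientation: [0.569, -0.419, -0.569, -0.42]
wrist_force: [0.2, 0.8, -0.8]
opening: 0.1
t 9.05 tcp [405.2 264.9 234.9] dock [-77.9 283.6 234.9] F dock [ 0.1 -1.1  0.9] op -0.3
```

View pics/side7.png

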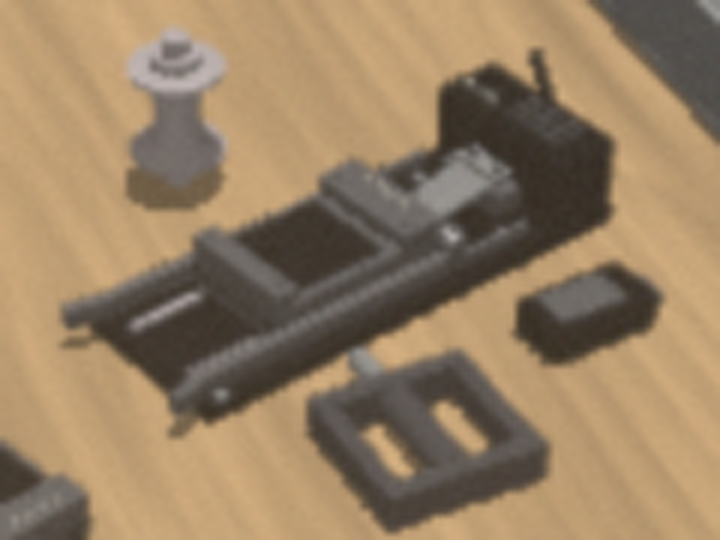

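View pics/top7.png

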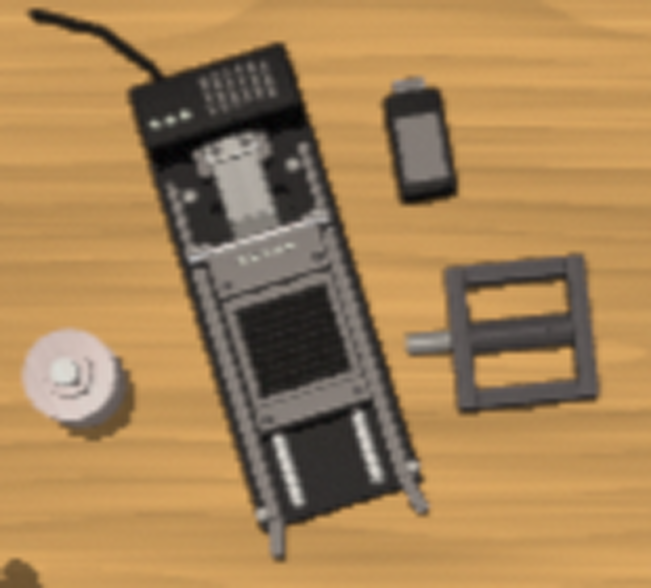

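Run:
```python
import cv2,numpy as np
a=cv2.imread('pics/top7.png')[90:320,120:400];b=cv2.imread('pics/side7.png')[120:320,180:480]
a=cv2.resize(a,(480,394));b=cv2.resize(b,(600,400))
cv2.imwrite('pics/z7.png',cv2.resize(np.hstack([a,cv2.resize(b,(591,394))]),(800,294)))
from h import *
q=[565.5,18.3,.308]; c,s=np.cos(q[2]),np.sin(q[2])
for w,uvs,z in (("rear",[(262,433),(370,397)],48),("front",[(205,268),(325,230)],48)):
  for uv in uvs:
    X=ray("top",T(*uv),z); d=X[:2]-q[:2]; print(w,(c*d[0]+s*d[1]).round(1),(-s*d[0]+c*d[1]).round(1))
```

```text
rear -58.3 35.7
rear -56.8 -37.1
front 54.6 39.7
front 55.4 -41.4
```

View pics/z7.png

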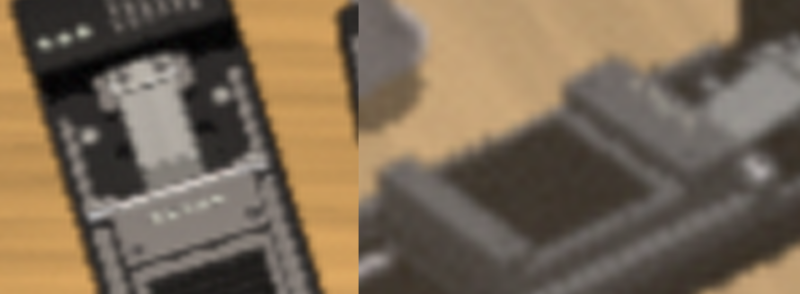

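```bash
python3 -c "
from station import manip
print(manip.job_done())"
```

```text
the job is handed in; nothing more can be done
None
```

I pressed the battery pack down, slid it home in the dock and let go. I handed the job in at about 9 s; handing in gives no verdict.

- **Pressing:** With the fingers shut, I pressed on the thumb pad until the fingertip height settled at 38 mm, which is the seated height. The downward force was 25–45 N through the slide.
- **Sliding:** I pushed the pack under the bar and the leaf spring. The push force peaked at 16 N as the nose met the leaf. Then the pack stopped and did not move even at a 32 N push. I took off the push before lifting straight up, and never gripped or lifted the pack.
- **Position check:** In the last pictures, after the arm had moved clear, the pack lies flat with its body against the gate and no gap visible. Its rear edge measured dock x = -57 to -58 mm against -60 mm when home, within the camera error. The front edge read 55 mm against 60 mm, but the bar partly hides it, so I trust that reading less.
- **Surroundings:** The hub, pedal and lamp cell look unmoved. I did not recheck the other items in a final full picture, but the arm went nowhere near the bench at those spots.
- **Not confirmed:** I could not see the contacts directly, and no charging light changed visibly. That the contacts are pressed follows from the pack lying flat and held under the leaf.

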